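# Hang the green parts crate on the bench hook

### The job

Hang the green crate by its wooden handle on the hook of the blue bench stand, to clear the bench. Carry it roughly upright so nothing would spill, lower it until the handle rests in the bend of the hook before you let go, and leave it hanging freely, about level and still. Leave the orange crate, the glue bottle and the sanding block where they are.

Things in the scene. Friction and masses are not known exactly. Their poses are not given: they have to be found in the camera images.
- green_crate: Green open plastic crate, 90 (x) x 160 (y) x 60 mm high, about 0.5 kg. Two steel uprights at its y ends carry a pale wooden grip board along y over its middle: 20 mm thick (x), 148 mm long, from 120 to 160 mm above the crate's underside, lower edge rounded (radius 10). Origin: centre of the underside; z up. The same either way round.
- green_handle (a point): Middle of the lower edge of the green crate's grip board, 120 mm above the crate's origin; axes as the crate's. The board's top is 40 mm above this point; holding only its upper half (fingertips at most about 22 mm below the top) leaves the lower edge free for the hook.
- hook_stand: Stand fixed to the bench: dark base plate 170 x 120 x 12 mm (120 mm to the front, -x, of the post's axis, 50 mm behind), blue post 24 mm square, 240 mm tall, and a round steel hook arm 10 mm thick along -x: it slopes down to a bend 85 mm in front of the post, then rises at 30 degrees to its tip. Origin: on the bench under the post; z up.
- hook_seat (a point): The point in the bend of the hook where the lower edge of a hung handle rests: 83 mm in front (-x) of the post's axis, 211 mm above the bench. A hung handle lies across the arm, along the stand's y; there are 71 mm from here to the post's face. Axes as the stand's.
- hook_tip (a point): Centre of the red ball end (radius 6 mm) of the hook, 115 mm in front of the post's axis, 222 mm above the bench. A handle's lower edge must pass above 229 mm to come over it, and below 255 mm for the arm (underside 200 mm) to clear the crate's rim, 60 mm under the handle. From the side the crate's uprights meet the arm: bring it in from the front.
- orange_crate: Orange crate of the same make and size as the green one, standing on the bench; to be left alone. Origin: centre of the underside; z up.
- glue_bottle: Yellow glue bottle with a red cap, 60 mm across, 160 mm tall; to be left alone. Origin: centre of the underside.
- sanding_block: Cork and wood sanding block, 120 x 65 x 44 mm; to be left alone. Origin: centre of the underside.

How it is judged:
On the way:
1. the handle of the green crate rests in the bend of the hook (within 35 mm of the seat) while the fingers still hold it (distance between green_handle and hook_seat below 0.035 m and contact force between green_crate and hook_stand above 0.5 N and contact force between the fingers and green_crate above 0.5 N), for 0.1 s.
At the end, for the whole second after the job is handed in: The green crate hangs released on the hook: the middle of its handle's lower edge within 35 mm of the hook seat and not more than 12 mm below it, its weight borne by the hook (over 1.5 N), tilted less than 0.35 rad (20 degrees), and nearly still (below 0.06 m/s and 0.6 rad/s) (distance between green_handle and hook_seat below 0.035 m and z of green_handle in the frame of hook_seat above -0.012 m and contact force between green_crate and hook_stand above 1.5 N and angle between green_crate's own z axis and vertical below 0.35 rad and linear speed of green_crate below 0.06 m/s and angular speed of green_crate below 0.6 rad/s); the robot touches nothing.
It fails at once if the green crate is tipped more than 0.6 rad (34 degrees) (angle between green_crate's own z axis and vertical above 0.6 rad).
It fails at once if the orange crate is moved more than 30 mm (distance of orange_crate from where it was at the start of the episode above 0.03 m).
It fails at once if the glue bottle is moved more than 30 mm or knocked over (distance of glue_bottle from where it was at the start of the episode above 0.03 m or angle between glue_bottle's own z axis and vertical above 0.5 rad).
It fails at once if the sanding block is moved more than 30 mm (distance of sanding_block from where it was at the start of the episode above 0.03 m).
It also fails if it takes over 56 s, if anything falls off the work surface, if the arm or the gripper's body presses on something with over 40 N, if the wrist force passes 120 N, or if a joint passes its speed limit or range.

### The arm

A 6-joint arm with a two-finger parallel gripper is mounted at the origin on the work surface. World frame = base frame: x ahead of the robot, y to its left, z up, the work surface at z = 0. Lengths are in m, angles in rad, forces in N, time in s.
With the tool pointing down it reaches from about 0.25 to 0.775 m from the base axis. Payload 4 kg.
Tool frame: the origin (TCP) lies midway between the tips of the shut fingers; the grasp point (between the pads) lies 19 mm behind it; z points along the fingers, y is the line along which they close (so a half turn about z gives the same grasp; the last joint's range is limited). The gripper opens to 94 mm and grips with 3 to 60 N. Pads are 16 mm wide; open, the fingers measure 119 mm over their backs; the gripper's body (75 mm by 177 mm) begins 78 mm behind the grasp point.
Start: joints at [-0.103, 0.087, 1.371, -0, 1.684, -0.103], TCP at [0.55, -0, 0.206] pointing down, gripper open.
Joint ranges: [-3.1, 3.1], [-0.76, 2.03], [0.27, 2.55], [-1.08, 4.22], [0.17, 2.65], [-2.57, 2.57]. Speed limits (rad/s): [2.79, 2.79, 3.14, 3.14, 3.14, 3.14].

### API

Orientations are given as [roll, pitch, yaw] about the fixed x, y, z axes, in that order (R = Rz(yaw) Ry(pitch) Rx(roll)).
In Python, from bench import robot gives the robot as it stands. The module is installed in compiled form; this text tells all that it offers.
- The arm moves only by the tool arm_command, never from a script. Its argument "targets" is a list of rows, each a list of 4 numbers: the shift along the world's x, y, z as a fraction of full scale, then the turn about the world's z as a fraction of full scale. A call has 1 to 8 rows; each row is the pose to reach, as a shift and turn from the pose commanded when the call began; what a row does not reach only later rows make up. Full scale, the value 1, is 0.5 m for a shift and 120 degrees for a turn. A row lasts 1/12 s, in which the tool goes at most 41.7 mm and 7.16 degrees, less where a joint would pass 70% of its speed; a pose out of reach is approached as far as the arm can. A call with a number of a shift or a turn outside -1 to 1 is refused whole. A call with a gripper value outside its range is refused whole. "claw" is the closure, from 0 (fully open) to 1 (shut), set as the call begins (left out, the last holds). The fingers move at their own pace and stop on an object; the grip force is fixed at half the most. Time passes only in rows, so rows that repeat a pose let the fingers close. It gives the time, the measured TCP pose, the force, the opening and the grip force at its end, in the units of the state.
- robot.get_obs(): the state, without advancing time (a new reading comes with each control period).
- robot.snapshot(name): name is "scene" or "side" or "wrist"; returns the picture (420x560x3 uint8, red, green, blue); there is no depth.
- robot.camera_info(name): a dict with "vfov" (degrees; the focal length in pixels is half the picture's height over the tangent of half this angle, whatever the lens; pixels are square), "cx", "cy" (the principal point, pixels), "extrinsics" (4x4, takes a point from camera to world coordinates); the wrist camera has in their place "T_tool_cam" (4x4, takes a point from camera to tool coordinates, whose origin is the TCP and whose axes are the flange's). Camera axes: x right, y up, looking along -z (the intrinsics and any distortion apply to the point x, -y, -z); pixel columns grow to the right and rows downward; lengths in m; the calibration is good to about 2 mm. A picture is of the moment at which its call begins: read the wrist's pose just before it. camera_info takes no time and is no camera call.
- robot.close_job(): hands the job in; it is judged then, once.
The state is a dict: "time": time; "joint_positions": joint angles; "qvel": joint speeds; "joint_torque": joint torques, N m; "tool_pos": TCP position; "ee_rot": TCP orientation; "wrist_force": force on the tool from outside, world axes, zero at the start; "wrist_torque": the same for the moment, N m; "width": finger opening in m; "finger_force": force on a finger pad.
Only numpy, scipy, OpenCV 4.12 (cv2) and the standard library are available. Lean on these libraries where they do the work, as an engineer would, in place of code of your own. Each camera call takes 0.05 s, during which the arm holds its last target. There are 200 camera calls.

## Working session

There is one attempt and no reset: what is moved stays moved. The work goes in short steps, Python scripts to look and compute and a tool call to move; the robot and the scene stay as the last step left them, time stands still between calls to the robot, and variables do not carry over. Pictures are saved under pics/ and viewed, at most 10 in all, crops included, and the job is handed in when it is done.

Besides the shell and the picture viewer there is one more tool, called after "Emit:" in YAML: its name, and indented under it one key for each argument. arm_command: Moves the arm, as the interface text tells. Shift numbers are shares of 0.5 m and turn numbers shares of 120 degrees, none past 1 either way. Its arguments: {"type":"object","properties":{"targets":{"type":"array"},"claw":{"type":"number"}},"required":["targets"]}

```bash
mkdir -p pics; cat > h.py <<'E'
import numpy as np,cv2
from bench import robot
def snap(n,f):
    im=robot.snapshot(n); cv2.imwrite('pics/'+f,im[:,:,::-1]); return im
E
python3 - <<'E'
from h import *
o=robot.get_obs();print(o['tool_pos'],o['ee_rot'],o['width'],o['time'])
for n in('scene','side','wrist'):
    print(n,{k:np.round(v,4).tolist() for k,v in robot.camera_info(n).items() if not isinstance(v,str)})
a=snap('scene','a.png');b=snap('side','b.png')
E
```

```text
[5.49451366e-01 5.61927270e-05 2.04328701e-01] [-3.13941547e+00 -2.47777074e-04  1.57081576e+00] 0.09389844893208513 0.0
scene {'vfov': 44.2918, 'cx': 269.391, 'cy': 218.524, 'extrinsics': [[0.444, -0.543, 0.7128, 1.5417], [0.8958, 0.2528, -0.3655, -0.4978], [0.0182, 0.8008, 0.5987, 0.9595], [0.0, 0.0, 0.0, 1.0]]}
side {'vfov': 56.591, 'cx': 281.4294, 'cy': 210.1867, 'extrinsics': [[0.9944, 0.0782, -0.0711, 0.5246], [-0.1055, 0.7038, -0.7025, -0.6535], [-0.0049, 0.7061, 0.7081, 0.8134], [0.0, 0.0, 0.0, 1.0]]}
wrist {'vfov': 63.8971, 'cx': 282.1683, 'cy': 207.3636, 'T_tool_cam': [[0.0004, 0.9661, 0.2583, 0.075], [1.0, -0.0004, -0.0004, 0.0004], [-0.0003, 0.2583, -0.9661, -0.1803], [0.0, 0.0, 0.0, 1.0]]}
```

View pics/a.png

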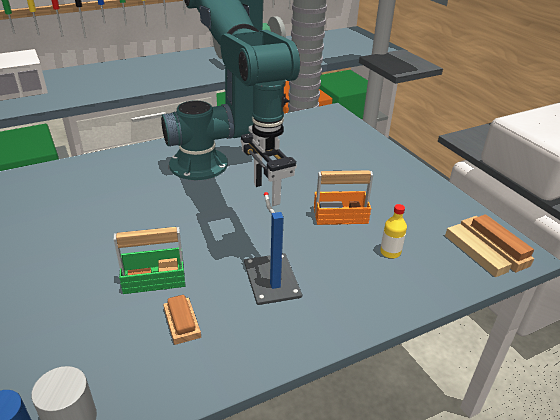

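View pics/b.png

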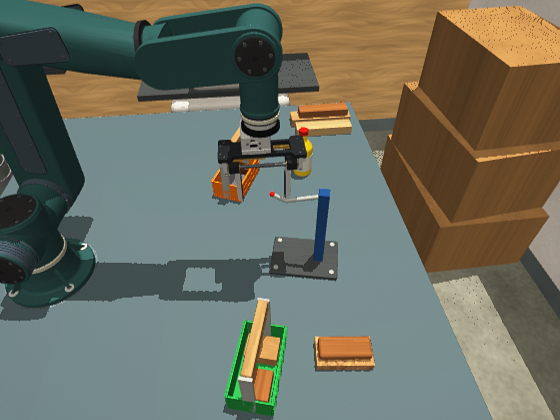

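The scene view shows the green crate at about (150,260), with its handle top running (116,234)–(180,229). The stand's red tip is near (266,195) and its post top near (277,213). The side view shows the crate at (257,365), the tip at (272,194) and the post top at (324,190). Next I'll crop for precise corners.

```bash
python3 - <<'E'
from h import *
print(robot.camera_info('scene').keys(),[v for v in robot.camera_info('scene').values() if isinstance(v,str)])
a=cv2.imread('pics/a.png');b=cv2.imread('pics/b.png')
def crop(im,x,y,w,h,s): return cv2.resize(im[y:y+h,x:x+w],None,fx=s,fy=s,interpolation=cv2.INTER_NEAREST)
A=crop(a,105,215,100,75,4);B=crop(b,215,290,80,125,4);C=crop(a,250,185,50,50,6);
out=np.zeros((600,800,3),np.uint8);out[:300,:400]=A;out[:500,400:720]=B;out[300:600,:300]=C
cv2.imwrite('pics/c.png',out)
for n,im in(('scene',a),('side',b)):
    hsv=cv2.cvtColor(im,cv2.COLOR_BGR2HSV)
    for nm,lo,hi in(('green',(50,120,40),(75,255,255)),('blue',(105,150,40),(120,255,255)),('red',(0,200,120),(4,255,255)),('wood',(12,60,120),(22,150,255)),('yellow',(22,150,120),(32,255,255)),('orange',(8,200,120),(14,255,255))):
        k,l,st,c=cv2.connectedComponentsWithStats(cv2.inRange(hsv,lo,hi))
        print(n,nm,[(st[i].tolist(),np.round(c[i],1).tolist()) for i in range(1,k) if st[i,4]>(12 if nm=='red' else 150)])
E
```

```text
dict_keys(['vfov', 'cx', 'cy', 'extrinsics']) []
scene green [([319, 70, 49, 49, 1474], [345.9, 89.8]), ([0, 124, 58, 47, 2029], [25.8, 146.6]), ([119, 248, 66, 46, 2042], [150.4, 271.3])]
scene blue [([270, 212, 13, 77, 792], [276.1, 249.3]), ([0, 390, 31, 30, 704], [11.8, 406.3])]
scene red [([52, 0, 7, 9, 47], [54.9, 4.0]), ([394, 205, 10, 9, 66], [399.0, 208.5])]
scene wood [([357, 0, 22, 34, 575], [367.4, 14.5]), ([389, 0, 171, 178, 20742], [472.4, 67.6]), ([321, 170, 50, 14, 605], [345.4, 176.5]), ([462, 216, 72, 57, 374], [500.9, 246.9]), ([445, 224, 67, 53, 1117], [478.3, 248.4]), ([116, 227, 62, 20, 875], [146.4, 236.6]), ([159, 258, 19, 14, 206], [167.7, 264.3]), ([163, 298, 38, 47, 481], [182.7, 325.9])]
scene yellow [([384, 213, 23, 25, 407], [395.3, 226.2])]
scene orange [([316, 192, 55, 33, 1259], [343.1, 209.2])]
side green [([224, 320, 30, 93, 1088], [238.0, 374.3]), ([255, 324, 32, 93, 965], [273.2, 372.9])]
side blue [([314, 189, 16, 72, 712], [321.0, 223.3])]
side red [([299, 128, 9, 8, 55], [303.1, 131.1]), ([270, 192, 4, 4, 15], [271.6, 193.6])]
side wood [([29, 0, 446, 120, 17440], [329.4, 41.3]), ([476, 7, 84, 59, 984], [513.1, 39.7]), ([47, 71, 126, 48, 3906], [100.3, 96.1]), ([290, 111, 62, 25, 791], [322.5, 124.1]), ([241, 300, 27, 78, 843], [253.7, 338.8]), ([260, 335, 20, 24, 286], [269.5, 347.6]), ([317, 356, 58, 10, 250], [346.6, 362.9])]
side yellow []
side orange [([242, 168, 17, 29, 190], [249.0, 179.7]), ([212, 172, 12, 26, 182], [217.5, 186.6])]
```

View pics/c.png

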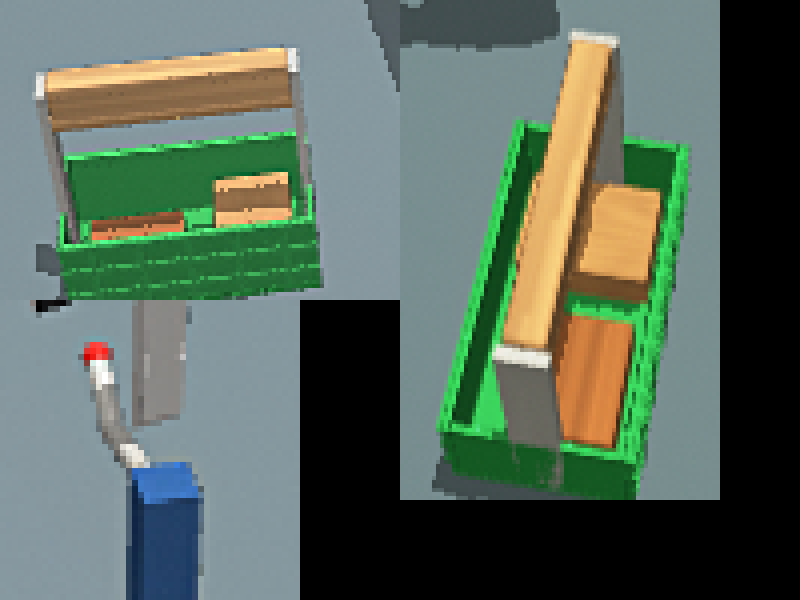

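```bash
cat >> h.py <<'E'
def ray(n,u,v):
    c=robot.camera_info(n);f=210/np.tan(np.radians(c['vfov']/2));E=c['extrinsics']
    d=E[:3,:3]@np.array([(u-c['cx'])/f,-(v-c['cy'])/f,-1.]);return E[:3,3],d/np.linalg.norm(d)
def tri(p,q):
    a,d=ray('scene',*p);b,e=ray('side',*q)
    s=np.linalg.lstsq(np.c_[d,-e],b-a,rcond=None)[0]
    P,Q=a+s[0]*d,b+s[1]*e;return (P+Q)/2,np.linalg.norm(P-Q)
def onz(n,u,v,z):
    a,d=ray(n,u,v);return a+d*(z-a[2])/d[2]
E
python3 - <<'E'
from h import *
np.set_printoptions(precision=4,suppress=True)
for k,p,q in(('lo',(116.75,234.5),(246.75,376.75)),('hi',(177.75,229.75),(263.25,300.75)),('ball',(266.2,193.7),(272,194)),('post',(278,215.3),(324,191)),('cap',(399,208.5),(303.1,131.1))):
    print(k,*tri(p,q))
print('z.16',[onz(n,*p,.16) for n,p in(('scene',(116.75,234.5)),('scene',(177.75,229.75)),('side',(246.75,376.75)),('side',(263.25,300.75)))])
print('block',onz('side',346,347,.04),onz('scene',182,313,.04),'orange',onz('scene',345,174,.16))
print('post',onz('scene',278,215.3,.24),'ball',onz('scene',266.2,193.7,.222),onz('side',271.8,193.8,.222))
b=cv2.imread('pics/b.png');o=cv2.resize(b[180:290,260:350],None,fx=5,fy=5,interpolation=cv2.INTER_NEAREST);cv2.imwrite('pics/d.png',o)
E
```

```text
lo [ 0.491  -0.3832  0.1592] 0.006801250015027697
hi [ 0.5291 -0.2389  0.1537] 0.004972507198664846
ball [ 0.5681 -0.0106  0.2222] 0.004446154866073049
post [ 0.681  -0.0342  0.2387] 0.0007481107169986467
cap [0.6907 0.3298 0.1532] 0.0033000311359756623
z.16 [array([ 0.4898, -0.38  ,  0.16  ]), array([ 0.5349, -0.2385,  0.16  ]), array([ 0.4918, -0.3871,  0.16  ]), array([ 0.5296, -0.2457,  0.16  ])]
block [ 0.693  -0.2992  0.04  ] [ 0.6956 -0.2921  0.04  ] orange [0.4877 0.2891 0.16  ]
post [ 0.6822 -0.0346  0.24  ] ball [ 0.5653 -0.008   0.222 ] [ 0.568 -0.013  0.222]
```

View pics/d.png

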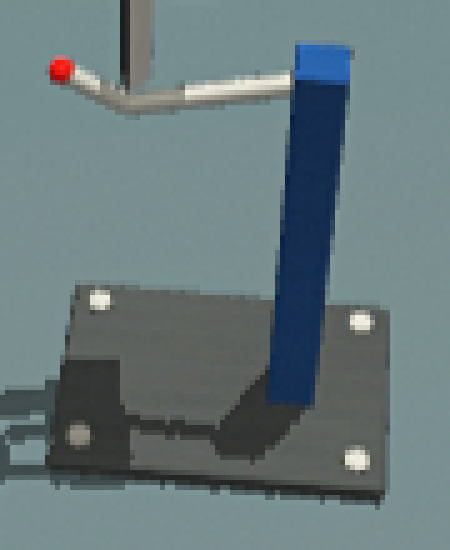

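The stand is consistent: ball to post is 0.115 m, and the heights come out right at 0.222 and 0.239 m. The handle is 0.148 m long at z of about 0.16. Next I'll lift clear of the hook, go over the crate and refine with the wrist camera.

Emit:
arm_command:
  targets:
    - [0,0,0.07,0]
    - [0,0,0.14,0]
    - [0,0,0.21,0]
    - [-0.02,-0.03,0.22,0]
    - [-0.04,-0.1,0.22,-0.03]
    - [-0.06,-0.17,0.22,-0.06]
    - [-0.077,-0.24,0.22,-0.1]
    - [-0.077,-0.31,0.22,-0.13]
  claw: 0

```text
time: 0.77
tool_pos: [0.5102, -0.1561, 0.3159]
ee_rot: [3.142, 0.0, 1.295]
wrist_force: [1.0, -0.2, -0.4]
width: 0.094
finger_force: 0.0
```

Emit:
arm_command:
  targets:
    - [0,-0.07,0,0]
    - [0,-0.14,0,0]
    - [0,-0.21,0,0]
    - [0,-0.28,0,0]
    - [0,-0.314,0,0]
    - [0,-0.314,0,0]
    - [0,-0.314,0,0]

```text
time: 1.35
tool_pos: [0.5114, -0.3121, 0.3145]
ee_rot: [-3.14, -0.002, 1.297]
wrist_force: [-1.0, 0.7, 0.3]
width: 0.0939
finger_force: 0.0
```

```bash
python3 - <<'E'
from h import *
o=robot.get_obs();print(o['tool_pos'],o['ee_rot'],o['qvel'].__abs__().max() if hasattr(o['qvel'],'max') else o['qvel'])
snap('wrist','e.png')
c=robot.camera_info('side')
# base plate corners at z=.012
np.set_printoptions(precision=4,suppress=True)
for p in((77,285),(388,310),(385,490),(50,467)): print(onz('side',260+p[0]/5,180+p[1]/5,.012))
E
```

```text
[ 0.51136922 -0.31206181  0.31448343] [-3.13977303e+00 -1.63430653e-03  1.29748086e+00] 0.037002381188508016
[0.5779 0.0411 0.012 ]
[0.742  0.0052 0.012 ]
[ 0.7166 -0.1089  0.012 ]
[ 0.5531 -0.077   0.012 ]
```

View pics/e.png

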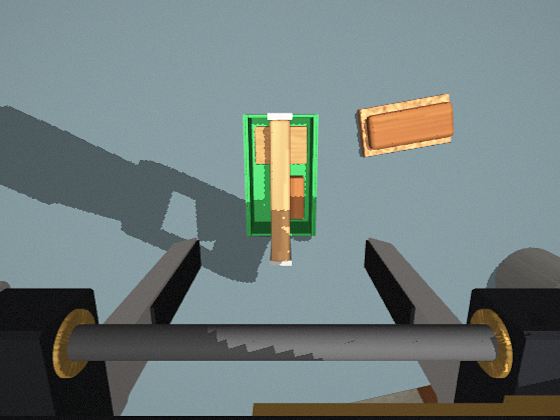

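The wrist view shows the handle's top running vertically from (280,118) to (281,262), nearly centred and square between the fingers. The block is at (406,125).

```bash
cat >> h.py <<'E'
from scipy.spatial.transform import Rotation as Rn
def wz(u,v,z):
    o=robot.get_obs();c=robot.camera_info('wrist');T=np.array(c['T_tool_cam']);f=210/np.tan(np.radians(c['vfov']/2))
    R=Rn.from_euler('xyz',o['ee_rot']).as_matrix();a=np.array(o['tool_pos'])+R@T[:3,3]
    d=R@T[:3,:3]@np.array([(u-c['cx'])/f,-(v-c['cy'])/f,-1]);return a+d*(z-a[2])/d[2]
E
python3 - <<'E'
from h import *
np.set_printoptions(precision=4,suppress=True)
p=wz(280.3,120,.16);q=wz(281.3,262,.16);d=p-q
print(p,q,(p+q)/2,np.linalg.norm(d),np.degrees(np.arctan2(d[1],d[0])),np.degrees(robot.get_obs()['ee_rot'][2]))
w=[wz(u,v,.06) for u,v in((244,115),(318,115),(317,236),(246,236))];print(np.mean(w,0))
E
```

```text
[ 0.5297 -0.2405  0.16  ] [ 0.4909 -0.3835  0.16  ] [ 0.5103 -0.312   0.16  ] 0.14810655019046884 74.78703039110196 74.42637051223062
[ 0.5103 -0.3124  0.06  ]
```

The wrist measurement agrees: handle length 0.148 m, centre (0.510, −0.312), yaw off by 0.4°. Now descend to a tip height of 0.139 and grip.

Emit:
arm_command:
  targets:
    - [-0.002,0,-0.07,0]
    - [-0.002,0,-0.14,0]
    - [-0.002,0,-0.2,0]
    - [-0.002,0,-0.26,0.003]
    - [-0.002,0,-0.31,0.003]
    - [-0.002,0,-0.34,0.003]
    - [-0.002,0,-0.351,0.003]
    - [-0.002,0,-0.351,0.003]

```text
time: 2.07
tool_pos: [0.5102, -0.3097, 0.1387]
ee_rot: [-3.139, -0.001, 1.307]
wrist_force: [-0.5, 0.9, -0.4]
width: 0.094
finger_force: 0.0
```

Emit:
arm_command:
  targets:
    - [0,0,0,0]
    - [0,0,0,0]
    - [0,0,0,0]
    - [0,0,0,0]
    - [0,0,0,0]
    - [0,0,0,0]
    - [0,0,0,0]
    - [0,0,0,0]
  claw: 1

```text
time: 2.73
tool_pos: [0.5105, -0.3121, 0.14]
ee_rot: [3.141, -0.0, 1.305]
wrist_force: [0.0, -1.6, -0.1]
width: 0.0441
finger_force: 0.0
```

Emit:
arm_command:
  targets:
    - [0,0,0,0]
    - [0,0,0,0]
    - [0,0,0,0]
    - [0,0,0,0]
    - [0,0,0,0]
    - [0,0,0,0]
    - [0,0,0,0]
    - [0,0,0,0]

```text
time: 3.4
tool_pos: [0.5102, -0.312, 0.1399]
ee_rot: [-3.141, 0.0, 1.305]
wrist_force: [-2.0, 0.5, -0.2]
width: 0.0198
finger_force: 30.0
```

Emit:
arm_command:
  targets:
    - [0,0,0,0]
    - [0,0,0.01,0]
    - [0,0,0.02,0]
    - [0,0,0.04,0]
    - [0,0,0.06,0]
    - [0,0,0.08,0]
    - [0,0,0.08,0]
    - [0,0,0.08,0]

```text
time: 4.07
tool_pos: [0.5113, -0.3125, 0.1818]
ee_rot: [3.138, 0.001, 1.305]
wrist_force: [0.4, 0.8, -5.0]
width: 0.0199
finger_force: 30.0
```

Gripped: width 19.8 mm, 30 N, load about 5 N. The handle's lower edge is at TCP z − 0.020. By my estimates the seat is at (0.5996, −0.017) and the stand yaw is −12°. I'll raise the crate and bring it round to the front of the hook.

Emit:
arm_command:
  targets:
    - [-0.003,0,0.02,0]
    - [-0.01,0.01,0.05,0.004]
    - [-0.02,0.03,0.08,0.008]
    - [-0.03,0.06,0.11,0.012]
    - [-0.04,0.1,0.14,0.018]
    - [-0.046,0.14,0.16,0.024]
    - [-0.046,0.18,0.163,0.027]
    - [-0.046,0.22,0.163,0.027]

```text
time: 4.73
tool_pos: [0.4874, -0.2014, 0.2634]
ee_rot: [3.139, 0.001, 1.361]
wrist_force: [1.1, 0.4, -5.7]
width: 0.0195
finger_force: 30.0
```

Emit:
arm_command:
  targets:
    - [0,0.04,0,0]
    - [0,0.08,0,0]
    - [0,0.12,0,0]
    - [0,0.16,0,0]
    - [0,0.2,0,0]
    - [0,0.24,0,0]
    - [0,0.28,0,0]
    - [0,0.32,0,0]

```text
time: 5.4
tool_pos: [0.487, -0.041, 0.2617]
ee_rot: [-3.141, 0.0, 1.361]
wrist_force: [-0.4, 0.1, -5.9]
width: 0.0197
finger_force: 30.0
```

Emit:
arm_command:
  targets:
    - [0,0.035,0,0]
    - [0,0.06,0,0]
    - [0,0.08,0,0]
    - [0,0.09,0,0]
    - [0,0.097,0,0]
    - [0,0.097,0,0]
    - [0,0.097,0,0]
    - [0,0.097,0,0]

```text
time: 6.07
tool_pos: [0.4875, 0.0058, 0.2614]
ee_rot: [-3.142, 0.0, 1.36]
wrist_force: [-0.2, -0.0, -4.8]
width: 0.0197
finger_force: 30.0
```

```bash
python3 - <<'E'
from h import *
a=snap('scene','f.png');b=snap('side','g.png')
o=np.zeros((600,800,3),np.uint8)
o[:600,:400]=cv2.resize(a[120:320,190:323],(400,600));o[:600,400:]=cv2.resize(b[100:300,200:333],(400,600))
cv2.imwrite('pics/h.png',o[:,:,::-1])
E
```

```text
(no output)
```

View pics/h.png

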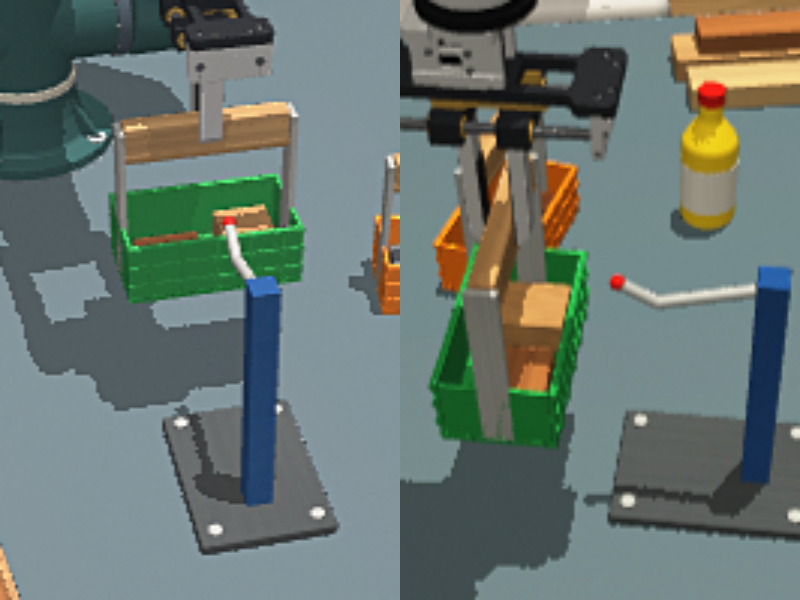

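The crate is level in front of the hook: in this crop the ball is at (617,283) in the side half, clear of the rim, and it lines up with the crate's middle in the scene half. Moving in along the stand's axis.

Emit:
arm_command:
  targets:
    - [0.02,-0.004,0,0]
    - [0.05,-0.01,0,0]
    - [0.08,-0.016,0,0]
    - [0.11,-0.023,0,0]
    - [0.14,-0.029,0,0]
    - [0.17,-0.035,0,0]
    - [0.195,-0.04,0,0]
    - [0.21,-0.043,0,0]

```text
time: 6.83
tool_pos: [0.5944, -0.0159, 0.2605]
ee_rot: [-3.142, 0.0, 1.361]
wrist_force: [0.8, -0.7, -5.8]
width: 0.0198
finger_force: 30.0
```

Emit:
arm_command:
  targets:
    - [0.01,-0.002,0,0]
    - [0.014,-0.003,0,0]
    - [0.014,-0.003,0,0]
    - [0.014,-0.003,0,0]

```text
time: 7.17
tool_pos: [0.5992, -0.0164, 0.2616]
ee_rot: [-3.141, -0.0, 1.361]
wrist_force: [-0.2, 0.1, -6.1]
width: 0.0199
finger_force: 30.0
```

```bash
python3 - <<'E'
from h import *
a=snap('scene','i.png');b=snap('side','j.png')
o=np.zeros((600,800,3),np.uint8)
o[:600,:400]=cv2.resize(a[140:290,225:325],(400,600));o[:600,400:]=cv2.resize(b[130:280,235:335],(400,600))
cv2.imwrite('pics/k.png',o[:,:,::-1])
E
```

```text
(no output)
```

View pics/k.png

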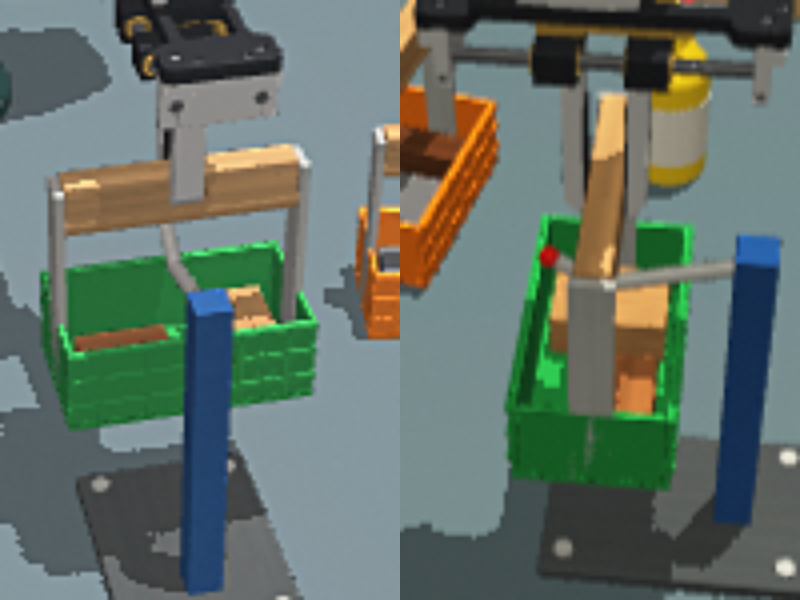

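The handle is over the bend: in the side half it crosses the arm at about (600,283), behind the red tip at (548,256), with nothing touching. Now lower until there is contact.

Emit:
arm_command:
  targets:
    - [0,0,-0.01,0]
    - [0,0,-0.02,0]
    - [0,0,-0.03,0]
    - [0,0,-0.038,0]
    - [0,0,-0.046,0]
    - [0,0,-0.052,0]
    - [0,0,-0.054,0]
    - [0,0,-0.054,0]

```text
time: 7.93
tool_pos: [0.5993, -0.0165, 0.2339]
ee_rot: [-3.141, 0.0, 1.361]
wrist_force: [-0.6, 0.4, -5.8]
width: 0.0197
finger_force: 30.0
```

Emit:
arm_command:
  targets:
    - [0,0,-0.002,0]
    - [0,0,-0.004,0]
    - [0,0,-0.006,0]
    - [0,0,-0.008,0]
    - [0,0,-0.008,0]
    - [0,0,-0.008,0]

```text
time: 8.43
tool_pos: [0.5996, -0.0165, 0.2307]
ee_rot: [3.141, 0.0, 1.361]
wrist_force: [-0.1, -0.1, -4.8]
width: 0.02
finger_force: 30.0
```

Emit:
arm_command:
  targets:
    - [0,0,-0.002,0]
    - [0,0,-0.004,0]
    - [0,0,-0.004,0]
    - [0,0,-0.004,0]

```text
time: 8.77
tool_pos: [0.5998, -0.0165, 0.2303]
ee_rot: [3.139, -0.0, 1.361]
wrist_force: [-2.0, -0.0, 3.1]
width: 0.0197
finger_force: 30.0
```

Contact: the vertical wrist force changed from −5 to +3 N, so the hook carries the crate. I'll hold briefly, then open partway.

Emit:
arm_command:
  targets:
    - [0,0,0,0]
    - [0,0,0,0]
    - [0,0,0,0]

```text
time: 9.02
tool_pos: [0.5998, -0.0165, 0.2302]
ee_rot: [3.139, -0.0, 1.361]
wrist_force: [-1.7, 0.4, 5.2]
width: 0.0199
finger_force: 30.0
```

Emit:
arm_command:
  targets:
    - [0,0,0,0]
    - [0,0,0,0]
    - [0,0,0,0]
    - [0,0,0,0]
    - [0,0,0,0]
    - [0,0,0,0]
    - [0,0,0,0]
    - [0,0,0,0]
  claw: 0.5

```text
time: 9.68
tool_pos: [0.5995, -0.0165, 0.2284]
ee_rot: [-3.142, -0.0, 1.361]
wrist_force: [-0.0, -0.6, 1.0]
width: 0.047
finger_force: 0.0
```

Emit:
arm_command:
  targets:
    - [0,0,0.02,0]
    - [0,0,0.05,0]
    - [0,0,0.09,0]
    - [0,0,0.14,0]
    - [0,0,0.19,0]
    - [0,0,0.22,0]
    - [0,0,0.22,0]
    - [0,0,0.22,0]

```text
time: 10.35
tool_pos: [0.5999, -0.0165, 0.3401]
ee_rot: [3.138, -0.0, 1.361]
wrist_force: [0.6, -0.8, -0.3]
width: 0.0466
finger_force: 0.0
```

```bash
python3 - <<'E'
from h import *
a=snap('scene','l.png');b=snap('side','m.png')
o=np.zeros((600,800,3),np.uint8)
o[:600,:400]=cv2.resize(a[140:290,225:325],(400,600));o[:600,400:]=cv2.resize(b[130:280,235:335],(400,600))
cv2.imwrite('pics/n.png',o[:,:,::-1]);print(robot.get_obs()['time'])
E
```

```text
10.45
```

View pics/n.png

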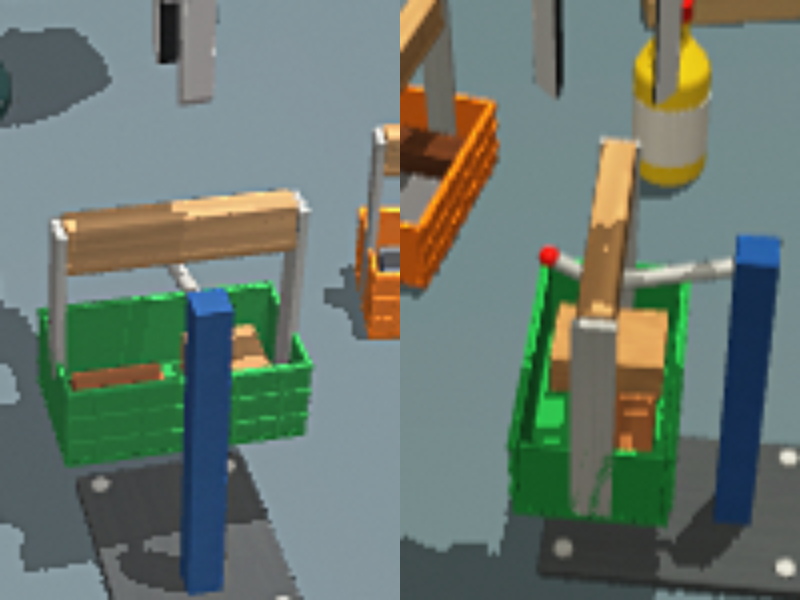

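The crate hangs level on the hook, with the handle resting on the arm near (612,285) and the fingers clear above. I'll let it settle for a few seconds, then hand in.

Emit:
arm_command:
  targets:
    - [0,0,0.03,0]
    - [0,0,0.06,0]
    - [0,0,0.06,0]
    - [0,0,0.06,0]
    - [0,0,0.06,0]
    - [0,0,0.06,0]
    - [0,0,0.06,0]
    - [0,0,0.06,0]

```text
time: 11.12
tool_pos: [0.5993, -0.0165, 0.3675]
ee_rot: [-3.14, 0.0, 1.361]
wrist_force: [0.1, -0.5, -0.1]
width: 0.047
finger_force: 0.0
```

Emit:
arm_command:
  targets:
    - [0,0,0,0]
    - [0,0,0,0]
    - [0,0,0,0]
    - [0,0,0,0]
    - [0,0,0,0]
    - [0,0,0,0]
    - [0,0,0,0]
    - [0,0,0,0]

```text
time: 11.78
tool_pos: [0.5995, -0.0165, 0.3685]
ee_rot: [3.141, -0.0, 1.361]
wrist_force: [0.6, -0.5, 0.9]
width: 0.047
finger_force: 0.0
```

```bash
python3 - <<'E'
from h import *
# stillness: difference of successive frames around the crate, over 1 s
f=[robot.snapshot('side')[170:265,255:320].astype(int) for _ in range(20)]
d=[int((abs(x-f[0]).max(2)>40).sum()) for x in f];print(d)
if max(d[:])<60: print(robot.close_job())
E
```

```text
[0, 0, 0, 0, 0, 0, 0, 0, 0, 0, 0, 0, 0, 0, 0, 0, 0, 0, 0, 0]
the job is handed in; nothing more can be done
None
```

The green crate hangs by its handle in the bend of the hook, released, about level and still in the last camera frames; the job is handed in at about 13 s, but no verdict was returned.

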